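# Clamp the blue comb with the torque knob

### The job

The blue harmonica comb has to be clamped for its leak test: turn the black torque knob on the fixture that holds the blue comb clockwise (seen from above) until it clicks past its detent and stays there, then let go. Leave the knobs of the other two fixtures, with the wooden comb and the black comb, where they are.

Things in the scene. Friction and masses are not known exactly. Their poses are not given: they have to be found in the camera images.
- blue_grip (a point): Mid-point of the knob's grip: black bar 46 long (x axis), 12 thick (y), 26 mm high, white stripe on its top's +x end. Lies 67 mm above the bench on the vertical turning axis; stays put, its axes turn. A 16 mm stem is under the bar; all else of the fixture is 29 mm or more below this point. At joint value 0 +x points to the blue comb's middle, 52 mm off. Plate 100 x 130 x 20 mm, fixed.
- blue_knob (a joint): Turn of that knob (rad), growing clockwise seen from above. Starts between 0 and 0.15 (unclamped, bar towards the comb), turns freely to about 0.25, then a sprung ball resists (up to about 0.12 N m) until the peak at 0.6; past it the knob clicks on to about 0.95 or more (clamped) and stays there by itself. Hard stop at 1.3; 1.15 (66 degrees) is a good place to let go.
- wood_knob (a joint): Turn of the identical knob on the identical fixture that holds the brown wooden comb; it starts between 0 and 0.15 and is to stay unclamped.
- dark_knob (a joint): Turn of the identical knob on the identical fixture that holds the black plastic comb; it starts between 0 and 0.15 and is to stay unclamped.
There are look-alikes about, which are no part of the job. Leave any red look-alike of the part that bears dark_knob alone.

How it is judged:
By the outcome, as a careful person would: the job done as asked, in the order asked, and still so for the second after the job is handed in, with the robot touching nothing.
It also fails if it takes over 29 s, if anything falls off the work surface, if the arm or the gripper's body presses on something with over 40 N, if the wrist force passes 120 N, or if a joint passes its speed limit or range.

### The arm

A 7-joint arm with a two-finger parallel gripper is mounted at the origin on the work surface. World frame = base frame: x ahead of the robot, y to its left, z up, the work surface at z = 0. Lengths are in m, angles in rad, forces in N, time in s.
With the tool pointing down it reaches from about 0.35 to 0.9 m from the base axis. Payload 8.1 kg.
Tool frame: the origin (TCP) lies midway between the tips of the shut fingers; the grasp point (between the pads) lies arm.grip_point_offset behind it (arm.grip_point_offset is the distance from the TCP to the grasp point, in m); y points along the fingers, z is the direction in which the jaws open and shut, and the axes are right-handed (so a half turn about y gives the same grasp; the last joint's range is limited). The gripper opens to 92 mm and grips with 3 to 60 N. Pads are 19 mm wide; open, the fingers measure 130 mm over their backs; the gripper's body (75 mm by 190 mm) begins 47 mm behind the grasp point.
Start: joints at [-1.364, 0.434, 0.025, 1.573, -0.012, 1.134, -0.075], TCP at [0.191, 0.595, 0.227] pointing down, gripper open.
Joint ranges: [-2.62, 2.62], [-0.44, 2.09], [-1.27, 1.32], [0.08, 2.57], [-1.32, 4.46], [0.12, 2], [-2.74, 2.74]. Speed limits (rad/s): [2.22, 2.22, 3.01, 3.01, 3.14, 3.14, 3.14].

### API

Orientations are given as a rotation vector (axis times angle).
In Python, from cell import arm, get_image, camera_info gives the robot as it stands.
- The arm moves only by the tool carry_out, never from a script. Its argument "steps" is one flat list of numbers, 5 for each row, row after row: the opening, from 0 (shut) to 1 (fully open), then the shift along the world's x, y, z in units of 0.1 m (1.0 is 0.1 m), then the turn about the world's z in units of 45 degrees (1.0 is 45 degrees). In form: [hand, dx, dy, dz, spin, hand, dx, dy, dz, spin, ...]. A call has 1 to 12 rows; each row is the pose to reach, as a shift and turn from the pose commanded when the call began; what a row does not reach only later rows make up. A row lasts 1/10 s, in which the tool goes at most 50 mm and 8.59 degrees, less where a joint would pass 70% of its speed; a pose out of reach is approached as far as the arm can. A call with a number of a shift or a turn outside -1 to 1 is refused whole. A call with a gripper value outside its range is refused whole. The fingers move at their own pace and stop on an object; "grip_force" is the grip in N (left out, the last holds). Time passes only in rows, so rows that repeat a pose let the fingers close. It gives the time, the measured TCP pose, the force and the opening at its end, in the units of the state.
- arm.observe(): the state, without advancing time (a new reading comes with each control period).
- get_image(name): name is "scene" or "side" or "wrist"; returns (picture, depth): 400x640x3 uint8, red, green, blue; 400x640 float32, m along the optical axis (not along the pixel's ray), 0 where there is no reading.
- camera_info(name): a dict with "fovy" (degrees; the focal length in pixels is half the picture's height over the tangent of half this angle, whatever the lens; pixels are square), "cx", "cy" (the principal point, pixels), "R" (3x3) and "t" (3): a world point X has camera coordinates R X + t; the wrist camera has in their place "tool_from_camera" (4x4, takes a point from camera to tool coordinates, whose origin is the TCP and whose axes are the tool frame's). Camera axes: x right, y down, z forward; pixel columns grow to the right and rows downward; lengths in m; the calibration is good to about 2 mm. A picture is of the moment at which its call begins: read the wrist's pose just before it. camera_info takes no time and is no camera call.
- arm.sign_off(): hands the job in, once; it reports no verdict.
The state is a dict: "clock": time; "joints": joint angles; "dq": joint speeds; "joint_efforts": joint torques, N m; "position": TCP position; "ee_rot": TCP orientation; "force": force on the tool from outside, world axes, zero at the start; "ft_torque": the same for the moment, N m; "width": opening from 0.0 (shut) to 1.0 (fully open).
Only numpy, scipy, OpenCV 4.12 (cv2) and the standard library are available. Lean on these libraries where they do the work, as an engineer would, in place of code of your own. Each camera call takes 0.05 s, during which the arm holds its last target. There are 200 camera calls.

## Working session

There is one attempt and no reset: what is moved stays moved. The work goes in short steps, Python scripts to look and compute and a tool call to move; the robot and the scene stay as the last step left them, time stands still between calls to the robot, and variables do not carry over. Pictures are saved under pics/ and viewed, about 8 in all and at most 12, crops included, and the job is handed in when it is done.

Besides the shell and the picture viewer there is one more tool, called after "Call:" as name(argument=value, ...) on one line, values as JSON. carry_out: Moves the arm, as the interface text tells. Shifts and turns lie within -1 to 1; 1 stands for 0.1 m of shift or 45 degrees of turn. Its arguments: {"type":"object","properties":{"steps":{"type":"array","items":{"type":"number"}},"grip_force":{"type":"number"}},"required":["steps"]}

```bash
mkdir -p pics
cat > h.py <<'E'
import numpy as np, cv2
from cell import arm, get_image, camera_info
from scipy.spatial.transform import Rotation as Ro
def snap(n,f):
    s=arm.observe(); p,d=get_image(n); cv2.imwrite(f'pics/{f}.png',p[:,:,::-1]); 
    np.savez(f'pics/{f}.npz',d=d,pos=s['position'],rot=s['ee_rot'],p=p); return p,d
def world(n,f,u,v,z=None):
    Z=np.load(f'pics/{f}.npz'); c=camera_info(n); fl=200/np.tan(np.radians(c['fovy'])/2)
    d=Z['d'][int(round(v)),int(round(u))]
    r=np.array([(u-c['cx'])/fl,(v-c['cy'])/fl,1.])
    if n=='wrist':
        T=np.array(c['tool_from_camera']); R=Ro.from_rotvec(Z['rot']).as_matrix()
        A=R@T[:3,:3]; o=R@T[:3,3]+Z['pos']
    else:
        A=np.array(c['R']).T; o=-A@np.array(c['t'])
    if z is not None: d=(z-o[2])/(A@r)[2]
    return o+A@r*d
E
python3 - <<'E'
from h import *
print(arm.observe(), arm.grip_point_offset)
for n in ('scene','side','wrist'): print(camera_info(n))
a,_=snap('scene','s0'); b,_=snap('side','d0'); snap('wrist','w0')
E
```

```text
{'clock': 0.0, 'joints': array([-1.36360351,  0.43521003,  0.02500563,  1.57409111, -0.01161177,
        1.13401579, -0.07513086]), 'dq': array([-4.92141829e-04,  1.81054278e-03, -4.29320904e-05, -5.34424350e-04,
        1.74666575e-03,  2.23371615e-04, -2.14497094e-03]), 'joint_efforts': array([-1.10776659e-04, -6.67859674e+01,  9.85166989e-01, -3.14465618e+01,
       -6.04254333e-02,  4.30703082e-02,  1.75235623e-04]), 'position': array([0.19045068, 0.59473561, 0.22595572]), 'ee_rot': array([-1.55865382,  0.24337087, -0.24321588]), 'force': array([0.2901628 , 0.25116024, 0.28193751]), 'ft_torque': array([0.00796322, 0.00791781, 0.05812787]), 'width': 1.002221139940706} 0.0188
{'fovy': 44.82642714663014, 'cx': 308.5230112674151, 'cy': 202.76227674337886, 'R': array([[ 0.79039048,  0.61252234, -0.00996342],
       [ 0.46098728, -0.60540564, -0.64882566],
       [-0.40345212,  0.50823262, -0.76087186]]), 't': array([-0.41136325, -0.20791343,  1.50217377])}
{'fovy': 48.84886032151893, 'cx': 315.200520131199, 'cy': 200.0792035698043, 'R': array([[ 0.74442767, -0.66720217,  0.02585941],
       [-0.31106377, -0.38081672, -0.87075712],
       [ 0.59081874,  0.64017177, -0.49103292]]), 't': array([-0.38397482,  0.23072708,  0.75037033])}
{'fovy': 63.983679191342034, 'cx': 321.58283602838327, 'cy': 194.9313495514047, 'tool_from_camera': array([[ 8.02729199e-04,  9.63011216e-01,  2.69460114e-01,
        -7.29122049e-02],
       [-1.23371249e-03, -2.69459042e-01,  9.63011061e-01,
        -1.58226288e-01],
       [ 9.99998917e-01, -1.10547341e-03,  9.71776325e-04,
        -9.28010194e-04],
       [ 0.00000000e+00,  0.00000000e+00,  0.00000000e+00,
         1.00000000e+00]])}
```

View pics/s0.png

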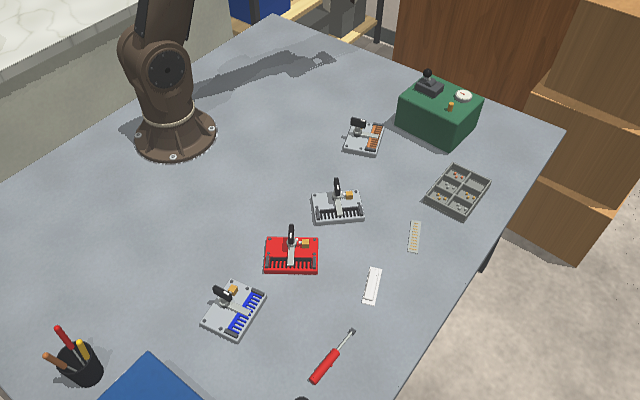

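Picture 1 (scene): there are four fixtures.
- Wooden comb at about (365,137).
- Black comb on a grey plate at (337,203).
- Red look-alike at (291,255).
- Blue comb on a grey plate at (233,308), with its knob at about (223,293). This fits the target because it is the only blue comb.

Next I'll confirm it in an enlarged crop.

Run:
```python
from h import *
p=cv2.imread('pics/s0.png')[265:355,185:285]; a=cv2.resize(p,None,fx=6,fy=6,interpolation=cv2.INTER_CUBIC)
cv2.imwrite('pics/c1.png',a)
for u,v in [(223,293),(228,291),(217,291),(245,300),(238,324)]: print(u,v,world('scene','s0',u,v).round(3))
```

```text
223 293 [ 0.549 -0.336  0.083]
228 291 [ 0.528 -0.309  0.033]
217 291 [ 0.533 -0.34   0.08 ]
245 300 [ 0.572 -0.301  0.027]
238 324 [ 0.598 -0.352  0.023]
```

View pics/c1.png

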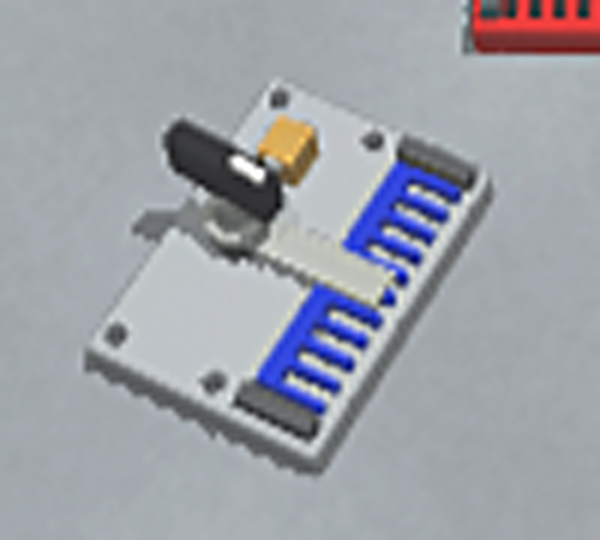

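View pics/d0.png

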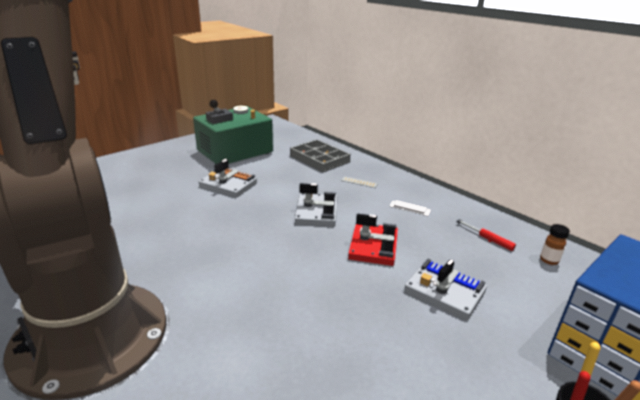

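Pictures 2 and 3: the crop confirms a grey plate with a blue comb. Its black bar has a white stripe on the comb-side end, running from crop (172,128) to (280,195). In the side view the blue fixture is at (446,285). Next I'll get the positions of the bar ends and the tool angle.

Run:
```python
from h import *
def top(f,n,box):
    Z=np.load(f'pics/{f}.npz'); P=[]
    for v in range(box[1],box[3]):
        for u in range(box[0],box[2]):
            w=world(n,f,u,v)
            if 0.06<w[2]<0.09 and (Z['p'][v,u].max()<90 or Z['p'][v,u].min()>200): P.append(w)
    P=np.array(P); print(n,len(P),P.mean(0).round(4),P.max(0).round(3),P.min(0).round(3))
    T=P[P[:,2]>0.074]; m=T[:,:2].mean(0); _,_,V=np.linalg.svd(T[:,:2]-m); print('top',len(T),m.round(4),V[0], np.degrees(np.arctan2(V[0][1],V[0][0])))
    q=(T[:,:2]-m)@V[0]; print('ext',np.ptp(q), m+V[0]*(q.max()+q.min())/2)
top('s0','scene',(205,278,238,310))
top('d0','side',(430,255,465,290))
for u,v in [(185+172/6,265+128/6),(185+276/6,265+195/6)]: print(world('scene','s0',u,v,.08).round(4))
# comb ends / plate corners at z=.02
for u,v in [(275,82),(490,180),(320,472),(88,355)]: print(world('scene','s0',185+u/6,265+v/6,.02).round(4))
print('tool axes\n',Ro.from_rotvec(arm.observe()['ee_rot']).as_matrix().round(3))
for u,v in [(291,235),(337,185),(358,123)]: print(world('scene','s0',u,v).round(3))
```

```text
scene 152 [ 0.5431 -0.3358  0.076 ] [ 0.564 -0.325  0.086] [ 0.519 -0.342  0.06 ]
top 100 [ 0.5414 -0.3352] [0.99213335 0.12518551] 7.1914687436578
ext 0.04465609744663017 [ 0.54115488 -0.33522623]
side 175 [ 0.5321 -0.3386  0.0735] [ 0.559 -0.329  0.081] [ 0.515 -0.344  0.06 ]
top 97 [ 0.5357 -0.3375] [-0.99296822 -0.11838123] -173.2013118334296
ext 0.044347343406737225 [ 0.53752641 -0.33723313]
[ 0.5192 -0.3359  0.08  ]
[ 0.5685 -0.3328  0.08  ]
[ 0.5036 -0.2769  0.02  ]
[ 0.5993 -0.2584  0.02  ]
[ 0.6286 -0.3844  0.02  ]
[ 0.5298 -0.4032  0.02  ]
tool axes
 [[ 0.952 -0.     0.305]
 [-0.305 -0.001  0.952]
 [ 0.    -1.    -0.001]]
[ 0.568 -0.127  0.085]
[0.56  0.071 0.082]
[0.46  0.317 0.072]
```

Call:
carry_out(steps=[0.6, 0.5, -1, 0, 0.2, 0.6, 0.5, -1, 0, 0.2, 0.6, 0.5, -1, 0, 0.2])

```text
clock: 0.45
position: [0.2441, 0.4901, 0.2265]
ee_rot: [-1.57, 0.123, -0.125]
force: [0.4, 0.2, -0.2]
width: 0.785
```

Call:
carry_out(steps=[0.6, 0.5, -1, 0, 0.2, 0.6, 0.5, -1, 0, 0.2, 0.6, 0.5, -1, 0, 0.2])

```text
clock: 0.75
position: [0.2933, 0.3901, 0.2267]
ee_rot: [-1.573, 0.001, -0.002]
force: [0.9, 0.1, -1.1]
width: 0.608
```

Call:
carry_out(steps=[0.6, 0.5, -1, 0, 0.15, 0.6, 0.5, -1, 0, 0.15, 0.6, 0.5, -1, 0, 0.15])

```text
clock: 1.05
position: [0.3427, 0.2907, 0.2267]
ee_rot: [-1.571, -0.091, 0.09]
force: [0.0, 0.8, 0.3]
width: 0.606
```

Call:
carry_out(steps=[0.6, 0.5, -1, 0, 0, 0.6, 0.5, -1, 0, 0, 0.6, 0.5, -1, 0, 0])

```text
clock: 1.35
position: [0.3925, 0.1911, 0.2269]
ee_rot: [-1.57, -0.091, 0.09]
force: [-1.0, 0.8, -0.1]
width: 0.6
```

Call:
carry_out(steps=[0.6, 0.3, -1, 0, 0, 0.6, 0.3, -1, 0, 0, 0.6, 0.3, -1, 0, 0])

```text
clock: 1.65
position: [0.4219, 0.0905, 0.227]
ee_rot: [-1.57, -0.09, 0.089]
force: [-0.1, 0.9, 0.5]
width: 0.602
```

Call:
carry_out(steps=[0.6, 0.3, -1, 0, 0, 0.6, 0.3, -1, 0, 0, 0.6, 0.3, -1, 0, 0])

```text
clock: 1.95
position: [0.4521, -0.0094, 0.2271]
ee_rot: [-1.571, -0.091, 0.089]
force: [-0.3, 0.6, 0.6]
width: 0.603
```

Call:
carry_out(steps=[0.6, 0.3, -1, 0, 0, 0.6, 0.3, -1, 0, 0, 0.6, 0.3, -1, 0, 0])

```text
clock: 2.25
position: [0.482, -0.1097, 0.227]
ee_rot: [-1.572, -0.092, 0.09]
force: [1.1, -0.0, -0.2]
width: 0.597
```

Call:
carry_out(steps=[0.6, 0.3, -1, 0, 0, 0.6, 0.3, -1, 0, 0, 0.6, 0.3, -1, 0, 0])

```text
clock: 2.55
position: [0.5117, -0.2099, 0.2268]
ee_rot: [-1.572, -0.092, 0.091]
force: [-0.9, 0.3, -0.5]
width: 0.599
```

Call:
carry_out(steps=[0.6, 0.2, -1, 0, 0, 0.6, 0.2, -1, 0, 0, 0.6, 0.2, -1, 0, 0])

```text
clock: 2.85
position: [0.5306, -0.3104, 0.2264]
ee_rot: [-1.573, -0.09, 0.091]
force: [0.0, 0.7, -0.0]
width: 0.6
```

Call:
carry_out(steps=[0.6, 0.08, -0.27, -0.5, 0, 0.6, 0.08, -0.27, -0.5, 0, 0.6, 0.08, -0.27, -0.5, 0])

```text
clock: 3.15
position: [0.5384, -0.3302, 0.1749]
ee_rot: [-1.566, -0.093, 0.098]
force: [-0.8, 0.2, 0.1]
width: 0.601
```

Run:
```python
from h import *
p,d=snap('wrist','w1'); print(arm.observe()['joints'].round(2))
cv2.imwrite('pics/w1.png',p[:,:,::-1])
P=[]
for v in range(0,400):
    for u in range(0,640):
        if d[v,u]>0 and (p[v,u].max()<90 or p[v,u].min()>190):
            w=world('wrist','w1',u,v)
            if .074<w[2]<.087 and np.hypot(w[0]-.54,w[1]+.337)<.04: P.append(w)
P=np.array(P); print(len(P),P.mean(0)); m,s,a=cv2.minAreaRect((P[:,:2]*1000).astype('float32')); print(m,s,a)
_,_,V=np.linalg.svd(P[:,:2]-P[:,:2].mean(0)); print(np.degrees(np.arctan2(V[0,1],V[0,0])))
R=Ro.from_rotvec(arm.observe()['ee_rot']).as_matrix(); print(np.degrees(np.arctan2(R[1,2],R[0,2])))
```

```text
[ 0.16  0.51  0.46  1.64 -0.26  1.05  2.39]Traceback (most recent call last):
  File "<stdin>", line 8, in <module>
  File "h.py", line 8, in world
    Z=np.load(f'pics/{f}.npz'); c=camera_info(n); fl=200/np.tan(np.radians(c['fovy'])/2)
                                  ~~~~~~~~~~~^^^
ValueError: time passes only in moves, steps and waits
```

View pics/w1.png

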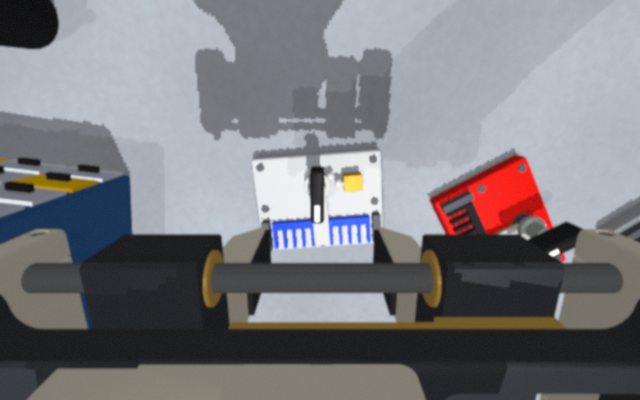

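Picture 4 (wrist): the bar runs from (317,168) to (317,222), roughly square to the jaws, with the blue comb in front of it. A blue cabinet is on the left and the red fixture on the right. I'll measure both the bar and the cabinet clearance.

```bash
cat >> h.py <<'E'
def cloud(n,f):
    Z=np.load(f'pics/{f}.npz'); c=camera_info(n); fl=200/np.tan(np.radians(c['fovy'])/2); d=Z['d']
    v,u=np.mgrid[:400,:640]; C=np.stack([(u-c['cx'])/fl*d,(v-c['cy'])/fl*d,d],-1)
    if n=='wrist':
        T=np.array(c['tool_from_camera']); R=Ro.from_rotvec(Z['rot']).as_matrix()
        W=(C@T[:3,:3].T+T[:3,3])@R.T+Z['pos']
    else: W=(C-np.array(c['t']))@np.array(c['R'])
    W[d==0]=np.nan; return W,Z['p']
def bar(n,f):
    W,p=cloud(n,f)
    m=(W[...,2]>.07)&(W[...,2]<.09)&(np.hypot(W[...,0]-.54,W[...,1]+.337)<.045)
    P=W[m]; v,u=np.nonzero(m); a=cv2.minAreaRect((P[:,:2]*1000).astype('float32'))
    q=P[:,:2]-P[:,:2].mean(0); V=np.linalg.svd(q)[2][0] if len(q)<3000 else np.linalg.svd(q,full_matrices=False)[2][0]
    print(n,len(P),'px',u.min(),u.max(),v.min(),v.max(),'mean',P.mean(0).round(4),'rect',a,'deg',np.degrees(np.arctan2(V[1],V[0])))
E
python3 - <<'E'
from h import *
bar('wrist','w1')
W,p=cloud('wrist','w1')
Q=W[:,:135].reshape(-1,3); Q=Q[(Q[:,2]>.05)&(Q[:,1]<-.40)&(Q[:,2]<.4)&(np.hypot(Q[:,0]-.54,Q[:,1]+.337)>.12)]
print('cabinet',np.nanmin(Q,0),np.nanmax(Q,0))
W,p=cloud('side','d0'); m=(W[...,1]<-.40)&(W[...,2]>.05)&(W[...,0]>.3)&(W[...,0]<.8)&(W[...,1]>-.9); Q=W[m]; print(Q.min(0),Q.max(0)); i=Q[:,1].argmax(); print(Q[i])
s=arm.observe();R=Ro.from_rotvec(s['ee_rot']).as_matrix(); print(s['position'],np.degrees(np.arctan2(R[1,2],R[0,2])),s['joints'].round(2))
E
```

```text
wrist 753 px 310 323 168 222 mean [ 0.5369 -0.3348  0.0796] rect ((538.043701171875, -334.79241943359375), (45.0767822265625, 11.028400421142578), 6.936125755310059) deg 6.710621621054653
cabinet [ 0.416394   -0.61394224  0.05002516] [ 0.69169503 -0.52887984  0.14682209]
[ 0.38199067 -0.65693013  0.05000587] [ 0.7607451  -0.53089742  0.16210397]
[ 0.56570356 -0.53089742  0.07563567]
[ 0.53908523 -0.33016299  0.17645789] 97.02254704983966 [ 0.16  0.51  0.46  1.64 -0.26  1.05  2.39]
```

The bar centre is (0.538,-0.335), its top is at z≈0.080 and its length is 45 mm, which agrees with the given sizes. Its angle is 6.8°, and the jaws are at 97.0°, so they are square to it. I'll descend now; the cabinet is 195 mm away, clear of the gripper.

Call:
carry_out(steps=[0.6, -0.01, -0.05, -0.3, 0, 0.6, -0.01, -0.05, -0.6, 0, 0.6, -0.01, -0.05, -0.9, 0, 0.6, -0.01, -0.05, -0.9, 0])

```text
clock: 3.6
position: [0.5369, -0.3338, 0.0848]
ee_rot: [-1.565, -0.095, 0.1]
force: [-0.2, 1.2, 0.0]
width: 0.601
```

Call:
carry_out(steps=[0.6, 0, 0, -0.15, 0, 0.6, 0, 0, -0.3, 0, 0.6, 0, 0, -0.37, 0, 0.6, 0, 0, -0.37, 0])

```text
clock: 4.0
position: [0.5372, -0.3363, 0.049]
ee_rot: [-1.568, -0.095, 0.097]
force: [0.3, 0.3, 0.5]
width: 0.597
```

Run:
```python
from h import *
s=arm.observe();R=Ro.from_rotvec(s['ee_rot']).as_matrix(); print(s['position'],np.degrees(np.arctan2(R[1,2],R[0,2])),s['force'],s['ft_torque'])
```

```text
[ 0.53720943 -0.33631828  0.04899906] 96.99852732549734 [0.32386215 0.29418318 0.47821655] [ 0.06429874  0.01875587 -0.05969309]
```

Now I'll close on the bar with a firm grip.

Call:
carry_out(steps=[0.05, 0, 0, 0, 0, 0.05, 0, 0, 0, 0, 0.05, 0, 0, 0, 0, 0.05, 0, 0, 0, 0, 0.05, 0, 0, 0, 0, 0.05, 0, 0, 0, 0, 0.05, 0, 0, 0, 0], grip_force=30)

```text
clock: 4.7
position: [0.5374, -0.3345, 0.0497]
ee_rot: [-1.565, -0.096, 0.097]
force: [-1.5, 6.2, 4.8]
width: 0.151
```

Call:
carry_out(steps=[0.05, 0, 0, 0, -0.15, 0.05, 0, 0, 0, -0.3, 0.05, 0, 0, 0, -0.45, 0.05, 0, 0, 0, -0.6, 0.05, 0, 0, 0, -0.75, 0.05, 0, 0, 0, -0.9, 0.05, 0, 0, 0, -1, 0.05, 0, 0, 0, -1])

```text
clock: 5.5
position: [0.538, -0.3329, 0.0497]
ee_rot: [-1.503, 0.521, -0.517]
force: [-1.0, 10.9, 8.6]
width: 0.151
```

Call:
carry_out(steps=[0.05, 0, 0, 0, -0.13, 0.05, 0, 0, 0, -0.26, 0.05, 0, 0, 0, -0.38, 0.05, 0, 0, 0, -0.38, 0.05, 0, 0, 0, -0.38])

```text
clock: 6.0
position: [0.5384, -0.3324, 0.0496]
ee_rot: [-1.433, 0.75, -0.745]
force: [-0.5, 11.5, 9.4]
width: 0.153
```

Run:
```python
from h import *
s=arm.observe();R=Ro.from_rotvec(s['ee_rot']).as_matrix(); print(s['position'],np.degrees(np.arctan2(R[1,2],R[0,2])),s['force'],s['ft_torque'],s['width'],s['joints'].round(2))
```

```text
[ 0.53835173 -0.33244804  0.04963727] 35.03776009389066 [-0.53425469 11.54649827  9.42782192] [2.69317594 0.13826036 0.02096631] 0.15300995448159488 [ 0.03  0.73  0.69  1.76 -0.59  0.87  1.61]
```

The tool has turned by 62°. I'll release, then lift straight up.

Call:
carry_out(steps=[0.6, 0, 0, 0, 0, 0.6, 0, 0, 0, 0, 0.6, 0, 0, 0, 0, 0.6, 0, 0, 0, 0, 0.6, 0, 0, 0, 0])

```text
clock: 6.5
position: [0.5374, -0.3371, 0.0498]
ee_rot: [-1.438, 0.75, -0.751]
force: [0.4, 0.1, -0.9]
width: 0.54
```

Call:
carry_out(steps=[0.6, 0, 0, 0.2, 0, 0.6, 0, 0, 0.5, 0, 0.6, 0, 0, 0.9, 0, 0.6, 0, 0, 1, 0])

```text
clock: 6.9
position: [0.5388, -0.3387, 0.1538]
ee_rot: [-1.438, 0.746, -0.755]
force: [-0.1, -0.5, 0.3]
width: 0.598
```

Call:
carry_out(steps=[0.6, -0.3, 0, 0.5, 0, 0.6, -0.6, 0, 0.8, 0, 0.6, -0.6, 0, 0.8, 0, 0.6, -0.6, 0, 0.8, 0])

```text
clock: 7.3
position: [0.4775, -0.337, 0.2305]
ee_rot: [-1.436, 0.749, -0.752]
force: [0.8, -0.1, -0.2]
width: 0.601
```

Run:
```python
from h import *
p,_=snap('wrist','w2'); snap('scene','s1'); snap('side','d1')
for n,f in (('wrist','w2'),('side','d1'),('scene','s1')):
    try: bar(n,f)
    except Exception as e: print(n,e)
a=cv2.imread('pics/s1.png')[100:345,190:400]; b=cv2.imread('pics/d1.png')[150:330,190:500]
a=cv2.resize(a,None,fx=2.2,fy=2.2); cv2.imwrite('pics/c2.png',a)
```

```text
wrist 530 px 366 379 188 232 mean [ 0.5364 -0.3324  0.0791] rect ((538.322509765625, -333.6911926269531), (12.380823135375977, 45.50800704956055), 34.284141540527344) deg -56.456973103667806
side 184 px 434 459 263 273 mean [ 0.5371 -0.3369  0.0767] rect ((539.6589965820312, -335.12939453125), (15.084948539733887, 45.26914978027344), 37.03124237060547) deg -55.71959705444554
scene 127 px 217 225 282 301 mean [ 0.5421 -0.335   0.0802] rect ((540.5284423828125, -334.47491455078125), (13.01468563079834, 45.02924346923828), 35.051918029785156) deg -55.40133183242269
```

View pics/w2.png

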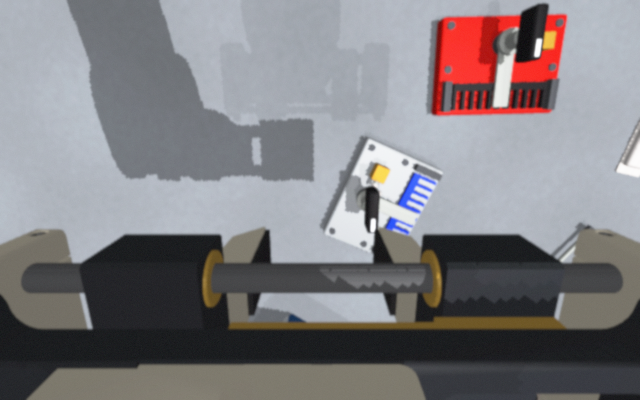

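View pics/c2.png

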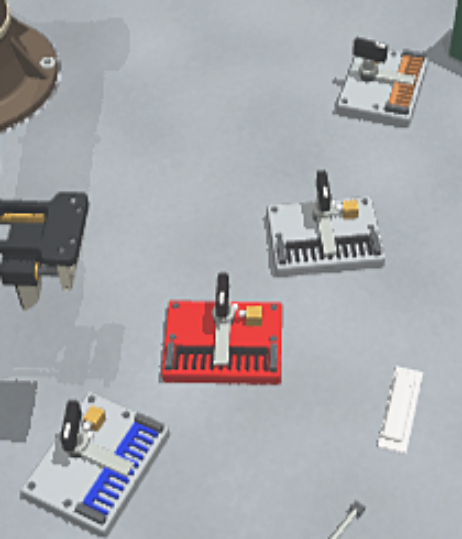

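Pictures 5 and 6: the blue bar (wrist 372,210; crop 71,427) now stands at about -56°. That is about 67° (1.17 rad) clockwise from the comb direction, and it stayed there after release. The other three knobs look unchanged and the gripper is clear of everything.

```bash
python3 -c "
from cell import arm; print(arm.sign_off())"
```

```text
the job is handed in; nothing more can be done
None
```

The blue comb's knob is clamped and the job is handed in. I gripped the bar, turned it 62° clockwise, let go, lifted clear and signed off at about 7.5 s on the robot's clock.

- **Knob position:** after release, all three cameras put the bar between -55° and -56.5°. That is about 66–67° from the comb direction, or roughly 1.16–1.17 rad: past 0.95 and short of the 1.3 stop.
- **Other fixtures:** the wooden-comb, black-comb and red look-alike knobs looked unchanged in the final picture. I checked these by eye and did not measure their angles.
- **Forces:** the highest wrist force I saw was about 15 N, while turning the gripped bar, and it read near zero after release.
- **Failed checks:** one measuring script stopped with an error and I rewrote it. No check disagreed with the result.

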